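Clamp a block with the inner knob of a coaxial drive

ROBOT

A 7-joint arm with a two-finger parallel gripper is mounted at the origin on a cart in front of the work surface, level with it; the furniture and walls round the work are solid. World frame = base frame: x ahead of the robot, y to its left, z up, the work surface at z = 0. Lengths are in m, angles in degrees, forces in N, time in s.
With the tool pointing down it reaches from about 0.425 to 1.025 m from the base axis. Payload 9.4 kg.
Tool frame: the origin (TCP) lies midway between the tips of the shut fingers; the grasp point (between the pads) lies 19 mm behind it; z points along the fingers, y is the line along which they close (so a half turn about z gives the same grasp; the last joint's range is limited). The gripper opens to 93 mm and grips with 3 to 60 N. Pads are 15 mm wide; open, the fingers measure 128 mm over their backs; the gripper's body (75 mm by 188 mm) begins 65 mm behind the grasp point.
Start: joints at [-73.15, 34.337, -0.143, 91.639, 0.103, 54.024, -4.572], TCP at [0.263, 0.676, 0.188] pointing down, gripper open.
Joint ranges: [-147.43, 147.43], [-19.82, 112.94], [-74.19, 73.91], [6.32, 146.72], [-59.91, 239.91], [6.04, 106.73], [-150.56, 150.56]. Speed limits (degrees/s): [127.2, 127.2, 172.46, 172.46, 180, 180, 180].

INTERFACE

Orientations are given as a 3x3 rotation matrix whose columns are the frame's x, y, z axes.
In Python, from rig import manip gives the robot as it stands.
- The arm moves only by the shell command python3 -m pendant 'ROWS' [FORCE]. ROWS is JSON, a list of rows, each a list of 3 entries, a list of its own where there are three numbers: the shift along the tool's x, y, z in m, then the turn, a rotation vector about the tool's x, y, z in degrees, then the closure, from 0 (fully open) to 1 (shut). A call has 1 to 8 rows; each row is the pose to reach, as a shift and turn from the pose commanded when the call began, along the tool's axes at that moment; what a row does not reach only later rows make up. A row lasts 1/8 s, in which the tool goes at most 62.5 mm and 10.7 degrees, less where a joint would pass 70% of its speed; a pose out of reach is approached as far as the arm can. A call with a gripper value outside its range is refused whole. The fingers move at their own pace and stop on an object; FORCE is the grip in N (left out, the last holds). Time passes only in rows, so rows that repeat a pose let the fingers close. It gives the time, the measured TCP pose, the force, the opening and the grip force at its end, in the units of the state.
- manip.observe(): the state, without advancing time (a new reading comes with each control period).
- manip.grab_frame(name): name is "side" or "top"; returns the picture (384x512x3 uint8, blue, green, red); there is no depth.
- manip.get_calibration(name): a dict with "K" (3x3 intrinsics, pixels), "k1" (the pictures are not rectified: a ray, as slopes to the right and down, at radius r is drawn at 1 + k1 r^2 times it, then the intrinsics apply), "R" (3x3) and "t" (3): a world point X has camera coordinates R X + t. Camera axes: x right, y down, z forward; pixel columns grow to the right and rows downward; lengths in m; the calibration is good to about 2 mm. A picture is of the moment at which its call begins. get_calibration takes no time and is no camera call.
- manip.job_done(): hands the job in; it is judged then, once.
Trained networks look in the newest picture that a camera, given by its name, has taken for a name from the list of things; names that differ only in an ending like _2 or _b are one class to them, and where a whole thing is asked for, a point or a joint stands for the part that bears it (a point fixed in the world has none). Each returns a list of dicts, best first, with "score" (0 to 1); they miss things now and then, are a little off and sometimes report something else, mostly with a low value. They report only what shows in the picture. A call takes as long as a camera call. They do not tell look-alikes from the thing itself.
- manip.regions_of(camera, thing): "pixels" (384x512 bool, what is visible of it) and "box" ([left, top, right, bottom] in pixels, round what is visible of it).
- manip.landmark_of(camera, thing): "point" ([row, column] in pixels: a listed point, or the origin of a listed thing).
The state is a dict: "time_s": time; "joint_positions": joint angles; "qvel": joint speeds; "effort": joint torques, N m; "ee_pos": TCP position; "ee_rot": TCP orientation; "contact_force": force on the tool from outside, world axes, zero at the start; "torque": the same for the moment, N m; "width": opening from 0.0 (shut) to 1.0 (fully open); "gripper_force": force on a finger pad.
Only numpy, scipy, OpenCV 4.12 (cv2) and the standard library are available. Lean on these libraries where they do the work, as an engineer would, in place of code of your own. Each camera call takes 0.05 s, during which the arm holds its last target. There are 200 camera calls.

TASK

Lay the wooden block lengthways on the bed of the clamping fixture, between the orange shoe and the dark back stop, and let go of it. Then turn only the small steel inner knob of the coaxial pair clockwise until the shoe has pushed the block up against the back stop and clamps it with about 11 N (6 to 16 N, never over 24 N), and let go. Drive the shoe by the knob only, and leave the black outer ring at its setting.

Things in the scene. Friction and masses are not known exactly. Their poses are not given: they have to be found in the camera images.
- block_center (a point): Centre of the loose pine block, 45 x 90 x 40 mm (x, y, z), about 0.11 kg, lying on the bench with z up. Its y axis runs along the 90 mm length; grasp it across the 45 mm width.
- block: The same block; origin at the centre of its underside, same axes.
- fixture: Fixed clamping fixture; origin at the centre of the underside of its aluminium base plate, 84 x 260 x 10 mm (x, y, z), on the bench. Its top is the bed. Its y axis is the clamp axis. At +y a blue gear housing (66 x 62 mm, y = 54 to 116 mm, top 58 mm above the bench) carries the two concentric knobs, axis vertical at x = 0, y = 85 mm.
- stop_slot (a point): Middle of the slot of the dark steel back stop, on the bed at the fixture's -y end; same axes as the fixture. The stop is 52 mm wide, its top 45 mm above the bench. It is locked anywhere along the slot: its face lies from 6 mm behind (-y) to 6 mm before (+y) this point, not measured. Shoe and stop start 12 to 29 mm farther apart than the block is long.
- spindle: Steel spindle 30 mm above the bench, along the clamp axis, moved by the inner knob only; the round orange shoe (30 mm in diameter, 8 mm thick) is at its end. A gauge spring between them yields 1 mm for 3 N (9 mm travel). Origin: centre of the shoe's pressing face with the spring relaxed; it faces -y of the fixture. Lay the block clear of it, along y, within 15 mm and 0.15 rad of the axis.
- knob_center (a point): Centre of the inner knob: a bright ribbed steel cylinder on the vertical axis, 26 mm in diameter and 22 mm high (11 mm above and below this point); it begins 2 mm above the outer ring's top. z is up.
- inner_knob (a joint): Angle of the inner knob, rad; grows clockwise seen from above; 0 to 3.3, starts at 0 to 0.4. It drives the spindle to -y of the fixture by 12 mm a radian; 1.2 to 2.9 rad are needed, so perhaps several grasps. It takes 0.23 N m to turn slowly, plus 0.012 N m for each newton of clamping; friction holds it where it is let go, up to 19 N.
- ring_mark (a point): Orange mark on the upper rim of the outer ring, 25 mm from the axis. The ring is a black ribbed disc, 54 mm in diameter and 12.5 mm high, coaxial with the inner knob and just below it; its flat top is 72 mm above the bench, 13 mm below knob_center. It turns very easily (0.02 N m): a finger rubbing on it drags it. The mark must not move 4 mm (0.15 rad).
Not all that is in view belongs to the job. Leave any green or yellow look-alike of the block alone.

How it is judged:
By the outcome, as a careful person would: the job done as asked, in the order asked, and still so for the second after the job is handed in, with the robot touching nothing.
It also fails if it takes over 72 s, if anything falls off the work surface, if the arm or the gripper's body presses on something with over 40 N, if the wrist force passes 120 N, or if a joint passes its speed limit or range.

## Working session

There is one attempt and no reset: what is moved stays moved. The work goes in short steps, Python scripts to look and compute and a shell command to move; the robot and the scene stay as the last step left them, time stands still between calls to the robot, and variables do not carry over. Pictures are saved under pics/ and viewed, at most 10 in all, crops included, and the job is handed in when it is done.

```bash
ls; mkdir -p pics
cat > h.py <<'E'
import numpy as np, cv2
from rig import manip
def cal(n):
    c=manip.get_calibration(n); return np.array(c["K"]),c["k1"],np.array(c["R"]),np.array(c["t"])
def ray(n,rc):
    K,k1,R,t=cal(n); d=np.linalg.inv(K)@[rc[1],rc[0],1]; d=d[:2]; u=d.copy()
    for _ in range(30): u=d/(1+k1*(u@u))
    v=R.T@np.array([u[0],u[1],1]); return -R.T@t, v/np.linalg.norm(v)
def at_z(n,rc,z):
    o,v=ray(n,rc); return o+v*(z-o[2])/v[2]
def tri(a,b):
    o1,v1=ray("side",a);o2,v2=ray("top",b)
    s=np.linalg.lstsq(np.stack([v1,-v2],1),o2-o1,rcond=None)[0]
    p,q=o1+s[0]*v1,o2+s[1]*v2; return (p+q)/2,np.linalg.norm(p-q)
def proj(n,X):
    K,k1,R,t=cal(n); c=R@X+t; u=c[:2]/c[2]; u=u*(1+k1*(u@u)); p=K@[u[0],u[1],1]; return p[[1,0]]
E
python3 - <<'E'
from h import *
np.set_printoptions(precision=4,suppress=True)
ims=[manip.grab_frame(n) for n in("side","top")]
cv2.imwrite("pics/a.png",ims[0]);cv2.imwrite("pics/b.png",ims[1])
for th in["block_center","block","fixture","stop_slot","spindle","knob_center","ring_mark"]:
  for n in("side","top"):
    print(th,n,[(np.round(d["point"],1),round(d["score"],2)) for d in manip.landmark_of(n,th)][:4])
for n in("side","top"): print(n,-cal(n)[2].T@cal(n)[3])
s=manip.observe();print(s["ee_pos"],s["ee_rot"],s["time_s"])
E
```

```text
pics
block_center side [(array([175.5, 317.6]), 0.92), (array([209.8, 311.8]), 0.59), (array([164.9, 269.7]), 0.56)]
block_center top [(array([242.2, 289.5]), 0.88), (array([226.7, 350.9]), 0.8)]
block side [(array([182.3, 319. ]), 0.97), (array([173.3, 270.5]), 0.92), (array([215. , 308.6]), 0.81)]
block top [(array([240.8, 286.6]), 0.81), (array([168.5, 339.9]), 0.79), (array([228.3, 351.2]), 0.76)]
fixture side [(array([247.8, 223. ]), 0.62)]
fixture top [(array([183.9, 205.8]), 0.91), (array([188.9, 240.7]), 0.74)]
stop_slot side [(array([222.9, 247.6]), 0.7)]
stop_slot top [(array([185.2, 238.8]), 0.91), (array([184.3, 207.9]), 0.28)]
spindle side [(array([243.9, 213.6]), 0.68)]
spindle top [(array([181.6, 198. ]), 0.52), (array([181.1, 173. ]), 0.4)]
knob_center side [(array([249.3, 207.2]), 0.35)]
knob_center top [(array([169.9, 168.9]), 0.65)]
ring_mark side [(array([246.9, 207. ]), 0.9)]
ring_mark top [(array([180.1, 175.4]), 0.51)]
side [0.189  0.5615 0.6235]
top [ 0.2773 -0.0398  1.0656]
[0.2627 0.6758 0.1878] [[-0.932   0.3624  0.    ]
 [ 0.3624  0.932   0.    ]
 [-0.      0.0001 -1.    ]] 0.8
```

View pics/a.png

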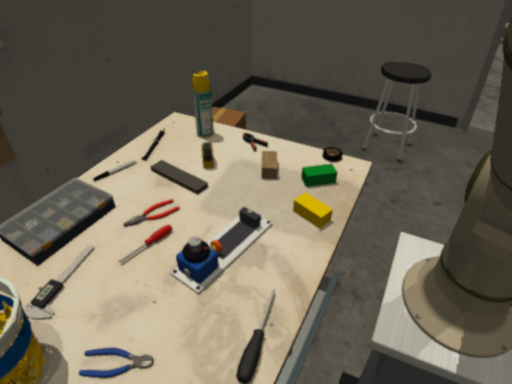

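View pics/b.png

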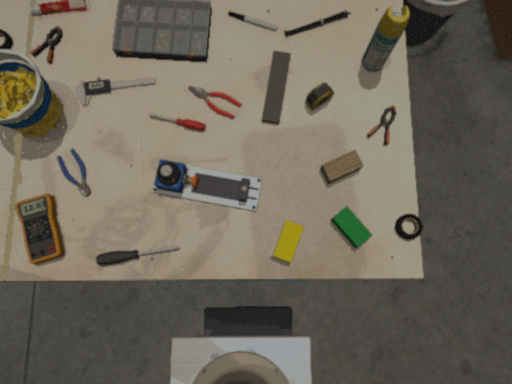

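The side view (a) shows the brown pine block at about (row 165, col 270), the green look-alike at (175, 319) and the yellow one at (210, 312). The fixture's knobs are at about (245, 197) and its stop at (215, 250). In the top view (b) the pine block is at (167, 341), green at (227, 351), yellow at (241, 289), the knob at (172, 169) and the stop at (188, 240). The pine block fits by its colour (bare wood), so I'll confirm it in a crop and measure.

Run:
```python
from h import *
np.set_printoptions(precision=4,suppress=True)
t=cv2.imread("pics/b.png");s=cv2.imread("pics/a.png")
A=cv2.resize(t[135:225,140:380],None,fx=3.3,fy=3.3,interpolation=cv2.INTER_CUBIC)
B=cv2.resize(s[140:300,160:290],None,fx=1.8,fy=1.8,interpolation=cv2.INTER_CUBIC)
C=np.zeros((A.shape[0]+B.shape[0],A.shape[1],3),np.uint8);C[:A.shape[0]]=A;C[A.shape[0]:,:B.shape[1]]=B
cv2.imwrite("pics/c.png",C);print(C.shape)
for th in["block","fixture","knob_center","stop_slot","spindle"]:
  for n in("side","top"):
    for d in manip.regions_of(n,th)[:4]:
      m=d["pixels"].astype(np.uint8); cs,_=cv2.findContours(m,0,2); c=max(cs,key=cv2.contourArea)
      r=cv2.minAreaRect(c); print(th,n,round(d["score"],2),d["box"],int(m.sum()),np.round(cv2.boxPoints(r),1).tolist())
print(tri((165,269.7),(168.5,339.9)), at_z("top",(168.5,339.9),0.02),at_z("side",(165,269.7),.02))
print("knob",tri((249.3,207.2),(169.9,168.9)),at_z("top",(169.9,168.9),.085),proj("side",at_z("top",(169.9,168.9),.085)))
print("stop",tri((222.9,247.6),(185.2,238.8)),at_z("top",(185.2,238.8),.01),at_z("side",(222.9,247.6),.01))
print("fix",at_z("top",(183.9,205.8),0),at_z("side",(247.8,223),0))
print("spin",tri((243.9,213.6),(181.6,198)))
print("mark",at_z("top",(180.1,175.4),.072),at_z("side",(246.9,207),.072))
```

```text
(585, 792, 3)
block side 0.92 [259.6, 152.7, 277.7, 181.2] 425 [[261.0, 152.0], [276.0, 152.0], [276.0, 179.0], [261.0, 179.0]]
block side 0.8 [294.0, 195.4, 333.6, 229.3] 809 [[287.8999938964844, 211.5], [298.8999938964844, 190.89999389648438], [334.3999938964844, 209.8000030517578], [323.3999938964844, 230.5]]
block side 0.77 [302.2, 164.8, 338.3, 188.5] 701 [[299.5, 167.3000030517578], [335.8999938964844, 162.5], [338.6000061035156, 182.89999389648438], [302.1000061035156, 187.60000610351562]]
block top 0.87 [332.3, 207.3, 372.8, 249.3] 868 [[328.70001220703125, 219.10000610351562], [346.29998779296875, 204.10000610351562], [372.1000061035156, 234.60000610351562], [354.5, 249.5]]
block top 0.84 [320.3, 152.3, 366.1, 182.5] 827 [[317.6000061035156, 166.0], [355.6000061035156, 147.6999969482422], [364.6000061035156, 166.39999389648438], [326.6000061035156, 184.6999969482422]]
block top 0.56 [275.9, 221.3, 304.1, 261.5] 788 [[271.5, 256.5], [284.8999938964844, 219.1999969482422], [303.70001220703125, 225.89999389648438], [290.3999938964844, 263.29998779296875]]
fixture side 0.82 [172
[... 948 characters left out ...]
648438], [257.1000061035156, 212.3000030517578]]
spindle side 0.41 [184.2, 239.1, 221.7, 276.8] 101 [[210.0, 241.0], [220.0, 241.0], [220.0, 250.0], [210.0, 250.0]]
(array([ 0.5401, -0.2405,  0.0228]), np.float64(0.0018776385211706165)) [ 0.5417 -0.2409  0.02  ] [ 0.5407 -0.2443  0.02  ]
knob (array([0.5118, 0.1581, 0.0745]), np.float64(0.029998999248619384)) [0.524  0.1613 0.085 ] [242.4763 193.7369]
stop (array([0.4935, 0.0024, 0.0207]), np.float64(0.015837997195124492)) [0.5036 0.0051 0.01  ] [ 0.4905 -0.0081  0.01  ]
fix [0.5094 0.0868 0.    ] [0.5076 0.0815 0.    ]
spin (array([0.5125, 0.1035, 0.03  ]), np.float64(0.007986811794713044))
mark [0.503  0.1483 0.072 ] [0.5011 0.1496 0.072 ]
```

View pics/c.png

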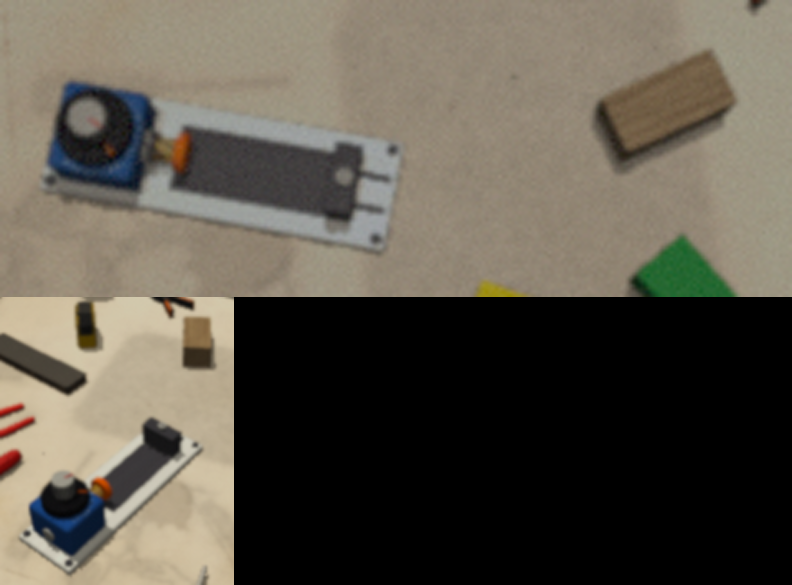

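The crop confirms bare wood grain on the block, at crop (105, 665), or top picture (167, 341). The shoe's face is at crop (153, 190) and the stop at crop (180, 343). Next I'll refine the poses with a silhouette fit.

```bash
cat > fit.py <<'E'
from h import *
from scipy.optimize import minimize
def box(x0,x1,y0,y1,z0,z1): return np.array([[x,y,z] for x in(x0,x1) for y in(y0,y1) for z in(z0,z1)])/1e3
def cyl(r,z0,z1,y=85): a=np.linspace(0,6.28,24); return np.array([[r*np.cos(t),y+r*np.sin(t),z] for t in a for z in(z0,z1)])/1e3
FIX=[box(-42,42,-130,130,0,10),box(-33,33,54,116,0,58),cyl(27,58,72),cyl(13,72,96)]
BLK=[box(-22.5,22.5,-45,45,0,40)]
def w(p,X): c,s=np.cos(p[2]),np.sin(p[2]); return X@np.array([[c,s,0],[-s,c,0],[0,0,1]])+[p[0],p[1],p[3] if len(p)>3 else 0]
def sil(n,p,parts):
    m=np.zeros((384*4,512*4),np.uint8)
    for P in parts:
        q=np.array([proj(n,X)[::-1] for X in w(p,P)])*4+1.5
        cv2.fillConvexPoly(m,cv2.convexHull(q.astype(np.int32)),1)
    return cv2.resize(m.astype(np.float32),(512,384),interpolation=cv2.INTER_AREA)
def fit(parts,masks,p0):
    def f(p): 
        c=0
        for n,m in masks.items(): s=sil(n,p,parts); c+=1-np.minimum(s,m).sum()/np.maximum(s,m).sum()
        return c
    p0=np.array(p0,float); S=np.vstack([p0]+[p0+d for d in np.diag([.006,.006,.06])])
    r=minimize(f,p0,method="Nelder-Mead",options=dict(initial_simplex=S,xatol=2e-4,fatol=1e-4,maxiter=120)); return r.x,r.fun
def mask(n,th,near):
    best=None
    for d in manip.regions_of(n,th):
        b=d["box"]; e=np.hypot((b[0]+b[2])/2-near[1],(b[1]+b[3])/2-near[0])
        if best is None or e<best[0]: best=(e,d["pixels"].astype(np.float32))
    return best[1]
E
python3 - <<'E'
from fit import *
np.set_printoptions(precision=4,suppress=True)
mf={n:mask(n,"fixture",c) for n,c in(("side",(249,221)),("top",(186,207)))}
mb={n:mask(n,"block",c) for n,c in(("side",(166,269)),("top",(167,342)))}
for nm,P,M,p0 in(("fix",FIX,mf,[.509,.085,-.18]),("blk",BLK,mb,[.541,-.242,.45])):
    a=[fit(P,M,p0)]+[fit(P,{n:M[n]},p0) for n in M]
    for x in a: print(nm,x[0],np.degrees(x[0][2]),x[1])
    if nm=="fix": F=a[0][0]
ims={n:manip.grab_frame(n) for n in M}
W=lambda X:w(F,np.array([X])/1e3)[0]
c,s=np.cos(F[2]),np.sin(F[2])
for n in M:
    hsv=cv2.cvtColor(ims[n],cv2.COLOR_BGR2HSV); o=((hsv[...,0]<14)&(hsv[...,1]>170)&(hsv[...,2]>110)&(cv2.dilate(mf[n],np.ones((5,5)))>0))
    pts=np.argwhere(o)
    for z in(.03,.072):
        q=np.array([at_z(n,p,z) for p in pts])-[F[0],F[1],0]; l=np.stack([q[:,0]*c+q[:,1]*s,-q[:,0]*s+q[:,1]*c],1)*1e3
        if z==.03:
            k=l[:,1]<60; print(n,"shoe local xy min/max/mean",l[k].min(0),l[k].max(0),l[k].mean(0),k.sum())
        else:
            k=(l[:,1]>58); print(n,"mark",l[k].mean(0) if k.any() else 0,k.sum())
ks=[np.array(manip.landmark_of(n,"knob_center")[0]["point"]) for n in M]
print("knob",W([0,85,85]),[proj(n,W([0,85,85])) for n in M],ks)
print("slot", [proj(n,W([0,y,10])) for y in(-60,-80,-100) for n in M])
E
```

```text
Traceback (most recent call last):
  File "fit.py", line 20, in fit
    r=minimize(f,p0,method="Nelder-Mead",options=dict(initial_simplex=S,xatol=2e-4,fatol=1e-4,maxiter=120)); return r.x,r.fun
  File "fit.py", line 17, in f
    for n,m in masks.items(): s=sil(n,p,parts); c+=1-np.minimum(s,m).sum()/np.maximum(s,m).sum()
                                ~~~^^^^^^^^^^^
  File "fit.py", line 11, in sil
    q=np.array([proj(n,X)[::-1] for X in w(p,P)])*4+1.5
                ~~~~^^^^^
  File "h.py", line 16, in proj
    K,k1,R,t=cal(n); c=R@X+t; u=c[:2]/c[2]; u=u*(1+k1*(u@u)); p=K@[u[0],u[1],1]; return p[[1,0]]
             ~~~^^^
  File "h.py", line 4, in cal
    c=manip.get_calibration(n); return np.array(c["K"]),c["k1"],np.array(c["R"]),np.array(c["t"])
ValueError: time passes only in moves, steps and waits
```

```bash
sed -i 's/^def cal(n):/import functools\n@functools.lru_cache\ndef cal(n):/' h.py
cat > m1.py <<'E'
from fit import *
np.set_printoptions(precision=4,suppress=True)
mf={n:mask(n,"fixture",c) for n,c in(("side",(249,221)),("top",(186,207)))}
mb={n:mask(n,"block",c) for n,c in(("side",(166,269)),("top",(167,342)))}
for nm,P,M,p0 in(("fix",FIX,mf,[.509,.085,-.18]),("blk",BLK,mb,[.541,-.242,.45])):
    a=[fit(P,M,p0)]+[fit(P,{n:M[n]},p0) for n in M]
    for x in a: print(nm,x[0],np.degrees(x[0][2]),x[1])
    if nm=="fix": F=a[0][0]
ims={n:manip.grab_frame(n) for n in M}
W=lambda X:w(F,np.array([X])/1e3)[0]
c,s=np.cos(F[2]),np.sin(F[2])
for n in M:
    hsv=cv2.cvtColor(ims[n],cv2.COLOR_BGR2HSV); o=((hsv[...,0]<14)&(hsv[...,1]>170)&(hsv[...,2]>110)&(cv2.dilate(mf[n],np.ones((5,5)))>0))
    pts=np.argwhere(o)
    for z in(.03,.072):
        q=np.array([at_z(n,p,z) for p in pts])-[F[0],F[1],0]; l=np.stack([q[:,0]*c+q[:,1]*s,-q[:,0]*s+q[:,1]*c],1)*1e3
        if z==.03:
            k=l[:,1]<60; print(n,"shoe local xy min/max/mean",l[k].min(0),l[k].max(0),l[k].mean(0),k.sum())
        else:
            k=(l[:,1]>58); print(n,"mark",l[k].mean(0) if k.any() else 0,k.sum())
ks=[np.array(manip.landmark_of(n,"knob_center")[0]["point"]) for n in M]
print("knob",W([0,85,85]),[proj(n,W([0,85,85])) for n in M],ks)
print("slot", [proj(n,W([0,y,10])) for y in(-60,-80,-100) for n in M])
E
python3 m1.py
```

```text
fix [ 0.5043  0.0806 -0.1856] -10.636199710306759 0.13291114568710327
fix [ 0.5032  0.0797 -0.1831] -10.491099743389196 0.06787610054016113
fix [ 0.5045  0.0827 -0.1837] -10.52734001016532 0.058420538902282715
blk [ 0.5451 -0.2431  0.4603] 26.375523918533027 0.1780298352241516
blk [ 0.5441 -0.243   0.4443] 25.459081497664222 0.08971083164215088
blk [ 0.5458 -0.2431  0.445 ] 25.494728483282532 0.056914687156677246
side shoe local xy min/max/mean [-9.4625 12.7777] [14.8316 25.3929] [ 3.3134 19.9363] 38
side mark 0 0
top shoe local xy min/max/mean [-9.5394 27.8325] [12.9638 35.4167] [ 2.0462 31.1957] 26
top mark 0 0
knob [0.5199 0.1642 0.085 ] [array([244.0743, 194.6063]), array([171.6161, 167.5823])] [array([244.2, 195.4]), array([171.3, 167.6])]
slot [array([230.2627, 240.8212]), array([189.4198, 231.9638]), array([225.6088, 246.0402]), array([190.8678, 240.0329]), array([221.0823, 251.1147]), array([192.3177, 248.1125])]
```

```bash
cat > go.py <<'E'
import sys; from h import *
from scipy.spatial.transform import Rotation as Ro
np.set_printoptions(precision=4,suppress=True)
def plan(x,y,z,ang):
    s=manip.observe(); R=np.array(s["ee_rot"]); d=R.T@(np.array([x,y,z])-s["ee_pos"])
    a=np.radians(ang); Y=np.array([np.cos(a),np.sin(a),0])
    if Y@R[:,1]<0 and len(sys.argv)<6: Y=-Y
    G=np.stack([np.cross(Y,[0,0,-1]),Y,[0,0,-1]],1)
    print("shift",d,"turn",Ro.from_matrix(R.T@G).as_rotvec(degrees=True)); print("t",s["time_s"],"pos",np.array(s["ee_pos"]),"yaw",np.degrees(np.arctan2(R[1,1],R[0,1])),"j7",s["joint_positions"][6],"F",np.array(s["contact_force"]),"T",np.array(s["torque"]),"w",s["width"],s["gripper_force"])
plan(*map(float,sys.argv[1:5]))
E
python3 go.py .545 -.243 .15 25.6
```

```text
shift [-0.596  -0.754   0.0379] turn [ 0.0027  0.0033 43.158 ]
t 1.9 pos [0.2627 0.6757 0.1878] yaw 68.75802254802208 j7 -4.57133865995319 F [-0.8304 -1.3386  0.9522] T [ 0.0142  0.0133 -0.0408] w 1.003736624864795 0.0
```

```bash
python3 -m pendant '[[[-0.037,-0.047,0],[0,0,3],0],[[-0.074,-0.094,0],[0,0,6],0],[[-0.111,-0.141,0],[0,0,9],0],[[-0.148,-0.188,0],[0,0,12],0],[[-0.185,-0.235,0],[0,0,15],0],[[-0.222,-0.282,0],[0,0,18],0],[[-0.26,-0.329,0],[0,0,21],0],[[-0.298,-0.377,0],[0,0,21.5],0]]' && python3 go.py .545 -.243 .15 25.6
```

```text
time_s: 2.9
ee_pos: [0.4045, 0.2148, 0.1882]
ee_rot: [[-0.734, 0.679, 0.001], [0.679, 0.734, 0.001], [-0.0, 0.001, -1.0]]
contact_force: [1.4, 0.1, 0.1]
width: 1.001
gripper_force: 0.0
shift [-0.414  -0.2406  0.038 ] turn [ 0.0709  0.0052 21.624 ]
t 2.9 pos [0.4045 0.2148 0.1882] yaw 47.223969693340635 j7 15.99665460376755 F [1.4294 0.0756 0.0622] T [-0.0402  0.0425  0.0005] w 1.0013240040866402 0.0
```

```bash
python3 -m pendant '[[[-0.052,-0.03,0.005],[0,0,3],0],[[-0.103,-0.06,0.01],[0,0,6],0],[[-0.155,-0.09,0.015],[0,0,9],0],[[-0.207,-0.12,0.019],[0,0,12],0],[[-0.259,-0.15,0.024],[0,0,15],0],[[-0.31,-0.18,0.028],[0,0,18],0],[[-0.362,-0.21,0.033],[0,0,20],0],[[-0.414,-0.2406,0.038],[0,0,21.6],0]]' && python3 -m pendant '[[[0,0,0],[0,0,0],0],[[0,0,0],[0,0,0],0]]' >/dev/null; python3 go.py .545 -.243 .009 25.6
python3 - <<'E'
from fit import *
t=manip.grab_frame("top");s=manip.grab_frame("side")
C=np.hstack([cv2.resize(t[130:230,290:390],(400,400),interpolation=cv2.INTER_CUBIC),cv2.resize(s[110:210,220:320],(400,400),interpolation=cv2.INTER_CUBIC)]);cv2.imwrite("pics/d.png",C)
E
```

```text
time_s: 3.9
ee_pos: [0.5453, -0.2432, 0.1499]
ee_rot: [[-0.432, 0.902, 0.001], [0.902, 0.432, 0.0], [-0.0, 0.001, -1.0]]
contact_force: [0.1, -0.6, 0.8]
width: 1.0
gripper_force: 0.0
shift [-0.0026 -0.0002  0.1406] turn [-0.0159 -0.0573  0.0507]
t 4.15 pos [ 0.5442 -0.2407  0.1496] yaw 25.65073888759381 j7 55.322711206290315 F [1.0883 0.0953 0.4551] T [-0.0698  0.0323 -0.0083] w 1.0043062061041206 0.0
```

View pics/d.png

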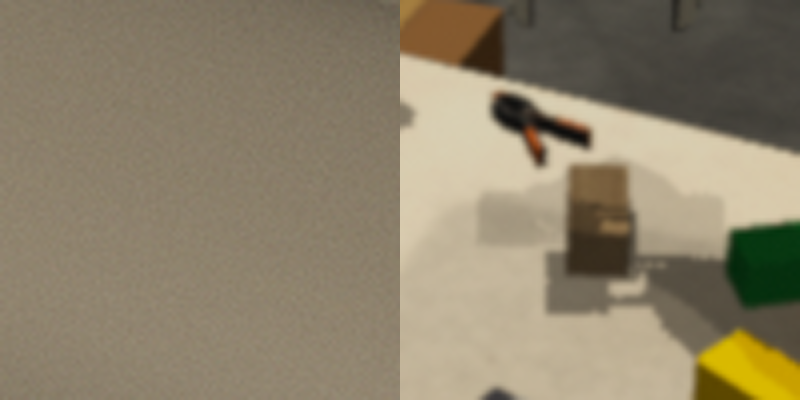

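Run:
```python
from h import *
s=manip.observe(); print(proj("side",np.array(s["ee_pos"])),s["ee_pos"],proj("side",np.array([.545,-.243,.04])))
cv2.imwrite("pics/e.png",manip.grab_frame("side"))
```

```text
[125.79817395 269.12492109] [ 0.54448058 -0.23952656  0.14989328] [159.1201741  268.36942267]
```

View pics/e.png

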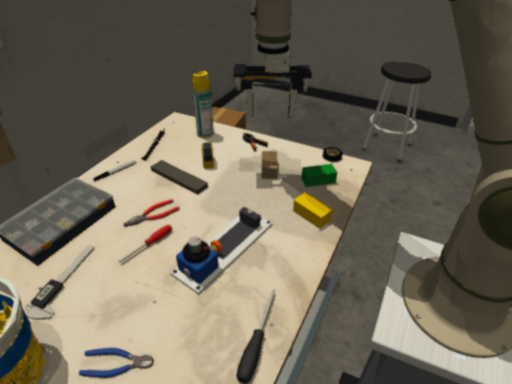

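The side view shows the open gripper above the block, with its fingertips near (115, 252) and (115, 291) and centred at col 271 over the block at (165, 270). Lowering now.

```bash
python3 -m pendant '[[[0,0,0.03],[0,0,0],0],[[0,0,0.06],[0,0,0],0],[[0,0,0.085],[0,0,0],0],[[0,0,0.11],[0,0,0],0],[[0,0,0.125],[0,0,0],0],[[0,0,0.138],[0,0,0],0],[[0,0,0.138],[0,0,0],0]]' && python3 go.py .545 -.243 .012 25.6
python3 - <<'E'
from h import *
s=manip.grab_frame("side")
cv2.imwrite("pics/f.png",cv2.resize(s[110:210,220:320],(600,600),interpolation=cv2.INTER_CUBIC))
E
```

```text
time_s: 5.18
ee_pos: [0.5444, -0.2409, 0.0114]
ee_rot: [[-0.433, 0.901, -0.001], [0.901, 0.433, 0.0], [0.001, -0.001, -1.0]]
contact_force: [0.3, -0.4, -0.4]
width: 0.999
gripper_force: 0.0
shift [-0.0022 -0.0004 -0.0006] turn [-0.0317 -0.0406  0.0805]
t 5.175 pos [ 0.5444 -0.2409  0.0114] yaw 25.68048855907999 j7 58.93499402561198 F [ 0.2516 -0.3671 -0.3861] T [-0.0804  0.0426  0.0193] w 0.9991204244259967 0.0
```

View pics/f.png

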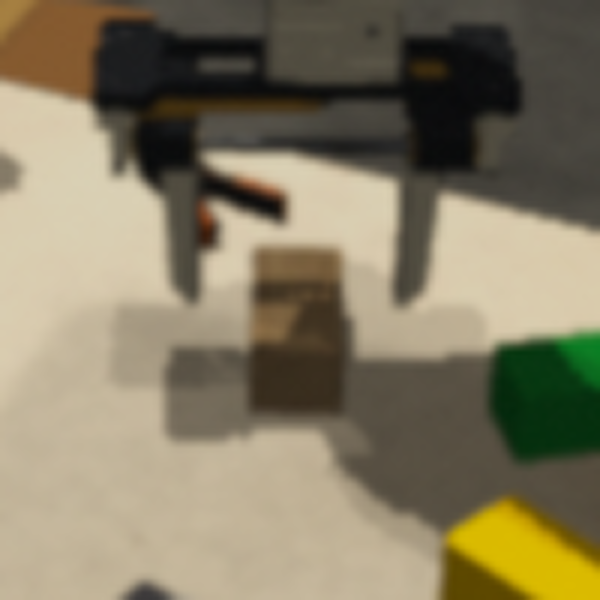

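The crop shows the fingers straddling the block, centred on it, with the open tips near crop (300, 190) and (300, 405). They sit above the bench, probably because the linkage retracts when open. Closing.

```bash
python3 -m pendant '[[[0,0,0],[0,0,0],1],[[0,0,0],[0,0,0],1],[[0,0,0],[0,0,0],1],[[0,0,0],[0,0,0],1],[[0,0,0],[0,0,0],1],[[0,0,0],[0,0,0],1],[[0,0,0],[0,0,0],1]]' 25 && python3 go.py .4992 .054 .12 -10.6
python3 - <<'E'
from h import *
s=manip.grab_frame("side")
cv2.imwrite("pics/g.png",cv2.resize(s[110:210,220:320],(500,500),interpolation=cv2.INTER_CUBIC))
E
```

```text
time_s: 6.1
ee_pos: [0.5446, -0.2414, 0.0118]
ee_rot: [[-0.433, 0.901, -0.0], [0.901, 0.433, -0.0], [-0.0, -0.0, -1.0]]
contact_force: [0.7, 0.6, 0.8]
width: 0.298
gripper_force: 0.0
shift [ 0.2859  0.087  -0.1082] turn [-0.0005  0.0018 36.2515]
t 6.1 pos [ 0.5446 -0.2414  0.0118] yaw 25.65147256766864 j7 58.9398181120718 F [0.657  0.5592 0.7935] T [-0.0082  0.0445  0.0074] w 0.29840202115571857 0.0
```

View pics/g.png

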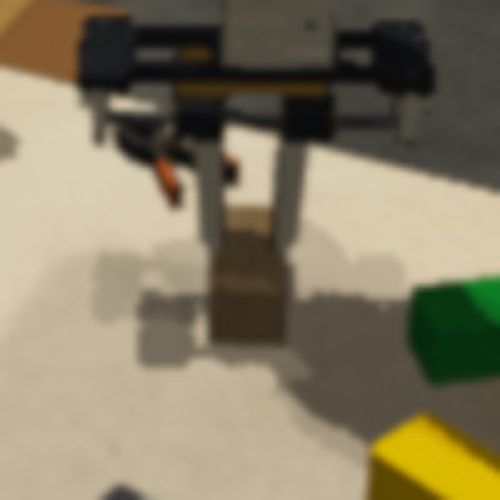

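The crop shows the finger ends near crop (247, 212) and (247, 287), with the gap at 28 mm, less than the block's 45 mm. So the block isn't between the fingers: they are either above it or beyond its far end. I'll shut them, then go down slightly as a touch test.

```bash
python3 -m pendant '[[[0,0,0],[0,0,0],1],[[0,0,0],[0,0,0],1],[[0,0,0],[0,0,0],1],[[0,0,0],[0,0,0],1],[[0,0,0],[0,0,0],1]]' 5
python3 - <<'E'
from h import *
s=manip.grab_frame("side")
print(at_z("side",(160,269),.012),at_z("side",(160,269),.04),proj("side",np.array([.545,-.243,.012])))
for n in("side","top"):
  print(n,[(np.round(d["point"],1),round(d["score"],2)) for d in manip.landmark_of(n,"block_center")])
import json
st=manip.observe(); print(st["joint_positions"],st["width"])
cv2.imwrite("pics/h.png",cv2.resize(s[110:210,220:320],(600,600),interpolation=cv2.INTER_CUBIC))
E
```

```text
time_s: 6.78
ee_pos: [0.5446, -0.2413, 0.0118]
ee_rot: [[-0.433, 0.901, 0.0], [0.901, 0.433, -0.0], [-0.0, 0.0, -1.0]]
contact_force: [-1.1, -0.6, 0.1]
width: 0.004
gripper_force: 0.0
[ 0.55837539 -0.27813818  0.012     ] [ 0.54146168 -0.23968838  0.04      ] [167.09422403 268.1040297 ]
side [(array([165.7, 270.2]), 0.7), (array([177.2, 318.9]), 0.57)]
top []
[ 11.91808445  39.77932912   9.82034248 116.65743396 -15.12090522
  24.7344214   58.94105825] 0.005211024214783046
```

View pics/h.png

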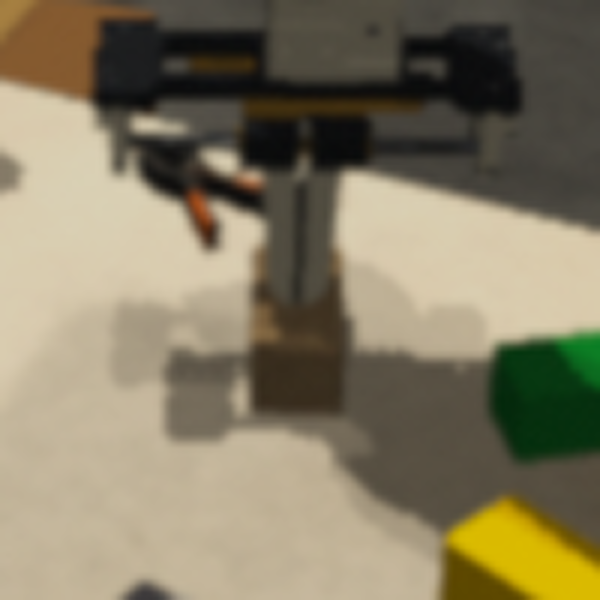

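The crop shows the shut fingertips at crop (303, 297), or picture (160, 269), in front of the block's top face. At the reported xy that puts the real tips near z ≈ 0.04, about 28 mm above the reported TCP z of 0.012. So the reported height can't be trusted, and I'll calibrate it by touching the block top (known z = 0.040) gently.

```bash
python3 -m pendant '[[[0,0,0.001],[0,0,0],1],[[0,0,0.002],[0,0,0],1],[[0,0,0.002],[0,0,0],1]]' | egrep "pos|force"; python3 -m pendant '[[[0,0,0.001],[0,0,0],1],[[0,0,0.001],[0,0,0],1]]'| egrep "pos|force"
```

```text
ee_pos: [0.5445, -0.2413, 0.0097]
contact_force: [0.5, 0.0, -0.5]
gripper_force: 0.0
ee_pos: [0.5446, -0.2413, 0.0096]
contact_force: [-2.1, 1.0, 10.2]
gripper_force: 4.6
```

The block top touches at reported z ≈ 0.0096, so real tip z ≈ reported + 0.0304, and I'll use that from here. Next: lift, open, then re-grasp with the real tip at 0.010 (reported −0.020).

```bash
python3 -m pendant '[[[0,0,-0.03],[0,0,0],0],[[0,0,-0.04],[0,0,0],0],[[0,0,-0.04],[0,0,0],0],[[0,0,-0.04],[0,0,0],0],[[0,0,-0.04],[0,0,0],0],[[0,0,-0.04],[0,0,0],0],[[0,0,-0.04],[0,0,0],0],[[0,0,-0.04],[0,0,0],0]]' >/dev/null; python3 -m pendant '[[[0,0,0],[0,0,0],0],[[0,0,0],[0,0,0],0]]' >/dev/null; python3 go.py .545 -.243 -.020 25.6
python3 - <<'E'
from fit import *
mb={"side":mask("side","block",(166,269))}
print(fit(BLK,mb,[.545,-.243,.445]))
E
```

```text
shift [-0.0017 -0.0004  0.0689] turn [0.0034 0.0043 0.0589]
t 8.8 pos [ 0.5446 -0.2413  0.0489] yaw 25.658871120414442 j7 58.15748692169149 F [-0.2588 -0.4146 -0.4484] T [-0.0517  0.0216 -0.0698] w 0.987253202590797 0.0
(array([ 0.54307528, -0.24037759,  0.44310876]), np.float64(0.39505672454833984))
```

```bash
python3 -m pendant '[[[0,0,0.02],[0,0,0],0],[[0,0,0.04],[0,0,0],0],[[0,0,0.055],[0,0,0],0],[[0,0,0.063],[0,0,0],0],[[0,0,0.068],[0,0,0],0],[[0,0,0.068],[0,0,0],1],[[0,0,0.068],[0,0,0],1],[[0,0,0.068],[0,0,0],1]]' 25|egrep "pos|force|wid"; python3 -m pendant '[[[0,0,0],[0,0,0],1],[[0,0,0],[0,0,0],1],[[0,0,0],[0,0,0],1],[[0,0,0],[0,0,0],1],[[0,0,0],[0,0,0],1],[[0,0,-0.01],[0,0,0],1],[[0,0,-0.02],[0,0,0],1],[[0,0,-0.03],[0,0,0],1]]' 25|egrep "pos|force|wid"; python3 go.py .499 .054 .06 -10.6
```

```text
ee_pos: [0.5449, -0.2414, -0.0187]
contact_force: [0.1, 0.3, 0.2]
width: 0.726
gripper_force: 0.0
ee_pos: [0.5447, -0.2414, 0.0117]
contact_force: [0.8, -0.6, -2.2]
width: 0.481
gripper_force: 24.9
shift [ 0.286   0.0867 -0.0483] turn [ 0.0193  0.0107 36.2552]
t 10.85 pos [ 0.5447 -0.2414  0.0117] yaw 25.655172323801303 j7 59.048443545079195 F [ 0.7855 -0.6309 -2.23  ] T [-0.017   0.0256  0.0398] w 0.48053465600218837 24.90499198436737
```

```bash
python3 -m pendant '[[[0,0,-0.05],[0,0,0],1],[[0.04,0.013,-0.05],[0,0,5],1],[[0.09,0.028,-0.05],[0,0,11],1],[[0.14,0.043,-0.05],[0,0,17],1],[[0.19,0.058,-0.05],[0,0,23],1],[[0.235,0.072,-0.05],[0,0,29],1],[[0.268,0.082,-0.05],[0,0,34],1],[[0.286,0.0867,-0.05],[0,0,36.25],1]]' 25|egrep "force|wid"; python3 -m pendant '[[[0,0,0],[0,0,0],1],[[0,0,0],[0,0,0],1]]' >/dev/null; python3 go.py .4992 .0542 -.0085 -10.6
python3 - <<'E'
from fit import *
s=manip.grab_frame("side")
cv2.imwrite("pics/i.png",cv2.resize(s[180:300,160:310],(800,640)[:2],interpolation=cv2.INTER_CUBIC)[:600])
E
```

```text
contact_force: [-0.5, -0.6, -0.9]
width: 0.484
gripper_force: 24.9
shift [ 0.001  -0.0003  0.0698] turn [0.0507 0.     0.0179]
t 12.1 pos [0.4993 0.0532 0.0613] yaw -10.58212524547429 j7 10.376639750006067 F [ 0.188   0.1133 -0.6471] T [-0.0703  0.1076  0.0021] w 0.4833906066344164 24.904721975326538
```

View pics/i.png

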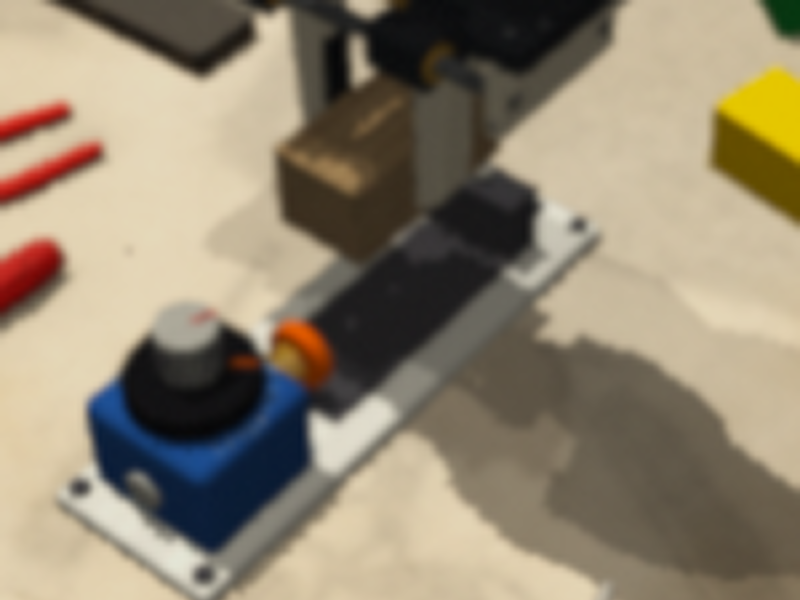

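The crop shows the block held level above the bed. The stop is around crop (215, 490), the shoe's rim at crop (350, 310), and the ring mark at crop (362, 243). I'll derive the stop and shoe positions from these edges.

Run:
```python
from h import *
np.set_printoptions(precision=1,suppress=True)
F=np.array([.5043,.0812]);a=np.radians(-10.55);c,s=np.cos(a),np.sin(a)
def loc(rc,z):
    p=at_z("side",(180+rc[0]/5.333-.4,160+rc[1]/5.333-.4),z)[:2]-F; return np.array([p@[c,s],p@[-s,c]])*1e3
for nm,rc,z in[("stop bottom right corner",(258,505),.01),("stop top R back",(190,537),.045),("stop top L back",(168,490),.045),("stop top R front",(215,512),.045),("shoe right rim",(360,330),.03),("shoe top",(320,300),.045),("shoe bottom",(390,315),.015),("plate R corner",(237,600),.01),("plate N corner",(597,213),.01),("plate W corner",(490,57),.01),("mark",(362,243),.072),("knob top c",(322,187),.096)]: print(nm,loc(rc,z))
```

```text
stop bottom right corner [-20.8 -86.2]
stop top R back [ -27.7 -100.1]
stop top L back [ -2.4 -99. ]
stop top R front [-28.6 -80.6]
shoe right rim [-12.1  21.3]
shoe top [ 2.4 22.1]
shoe bottom [-8.5 27.8]
plate R corner [ -46.9 -123.2]
plate N corner [-43.7 126.1]
plate W corner [ 40.9 127. ]
mark [-13.8  70.1]
knob top c [-0.3 83.2]
```

```bash
python3 -m pendant '[[[-0.002,0,0.02],[0,0,0],1],[[-0.002,0,0.035],[0,0,0],1],[[-0.002,0,0.05],[0,0,0],1],[[-0.002,0,0.06],[0,0,0],1],[[-0.002,0,0.066],[0,0,0],1],[[-0.002,0,0.068],[0,0,0],1],[[-0.002,0,0.068],[0,0,0],1]]' 25|egrep "pos|force|wid"
```

```text
ee_pos: [0.4987, 0.0521, -0.0071]
contact_force: [0.4, -0.5, -0.9]
width: 0.484
gripper_force: 24.9
```

```bash
python3 -m pendant '[[[0,0,0.001],[0,0,0],1],[[0,0,0.001],[0,0,0],1]]'|egrep "pos|contact"; python3 -m pendant '[[[0,0,0.0007],[0,0,0],1],[[0,0,0.0007],[0,0,0],1]]'|egrep "pos|contact"
```

```text
ee_pos: [0.4987, 0.0522, -0.008]
contact_force: [0.7, -0.1, -1.1]
ee_pos: [0.4986, 0.0521, -0.0088]
contact_force: [0.2, -0.2, -0.5]
```

```bash
python3 -m pendant '[[[0,0,0.0005],[0,0,0],1],[[0,0,0.0005],[0,0,0],1]]'|egrep "pos|contact"; python3 -m pendant '[[[0,0,0.0005],[0,0,0],1],[[0,0,0.0005],[0,0,0],1]]'|egrep "pos|contact"
```

```text
ee_pos: [0.4986, 0.0521, -0.0091]
contact_force: [-1.3, -0.0, 4.2]
ee_pos: [0.4986, 0.0521, -0.0091]
contact_force: [-1.8, 1.1, 12.9]
```

```bash
python3 -m pendant '[[[0,0,-0.001],[0,0,0],0],[[0,0,-0.001],[0,0,0],0],[[0,0,-0.001],[0,0,0],0],[[0,0,-0.001],[0,0,0],0],[[0,0,-0.03],[0,0,0],0],[[0,0,-0.06],[0,0,0],0],[[0,0,-0.09],[0,0,0],0],[[0,0,-0.105],[0,0,0],0]]'|egrep "pos|contact|wid"; python3 go.py .520 .1645 .09 100 x
python3 - <<'E'
from fit import *
mb={n:mask(n,"block",c) for n,c in (("side",proj("side",np.array([.4986,.051,.03]))),)}
BL=[b+[0,0,.01] for b in BLK]
for n in mb: print(n,fit(BL,{n:mb[n]},[.4986,.051,-.184]),mb[n].sum())
E
```

```text
ee_pos: [0.499, 0.0522, 0.0963]
contact_force: [-0.3, 0.0, -0.6]
width: 1.0
shift [0.1143 0.     0.0064] turn [   0.0807    0.0559 -110.5844]
t 15.025 pos [0.499  0.0522 0.0963] yaw -10.584398118808709 j7 8.350019050439851 F [-0.2679  0.0246 -0.6155] T [-0.07    0.1419  0.0434] w 1.0002378570101753 0.0
side (array([ 0.54641843, -0.00737497,  0.15583242]), np.float64(0.27860933542251587)) 734.0
```

```bash
python3 -m pendant '[[[0.015,0,0],[0,0,-10],0],[[0.03,0,0],[0,0,-20],0],[[0.045,0,0],[0,0,-30],0],[[0.06,0,0],[0,0,-40],0],[[0.075,0,0],[0,0,-50],0],[[0.09,0,0],[0,0,-60],0],[[0.103,0,0.003],[0,0,-70],0],[[0.1143,0,0.006],[0,0,-80],0]]'|egrep "pos|contact|wid"; python3 -m pendant '[[[0,0,0],[0,0,-10],0],[[0,0,0],[0,0,-20],0],[[0,0,0],[0,0,-30.6],0],[[0,0,0],[0,0,-30.6],0]]'|egrep "pos|contact|wid"; python3 go.py .520 .1645 .0465 100 x
python3 - <<'E'
from fit import *
s=manip.grab_frame("side");t=manip.grab_frame("top")
for n in("side","top"):
  print(n,proj(n,np.array([.4986,.051,.03])),[(d["box"],round(d["score"],2)) for d in manip.regions_of(n,"block")],[d["point"] for d in manip.landmark_of(n,"block_center")])
  print([ (d["point"],d["score"]) for th in("knob_center","ring_mark","spindle") for d in manip.landmark_of(n,th)[:1]])
C=np.hstack([cv2.resize(s[170:290,150:290],(420,360),interpolation=cv2.INTER_CUBIC),cv2.resize(t[130:230,150:270],(380,316),interpolation=cv2.INTER_CUBIC)[:,:] if 0 else cv2.resize(t[130:230,150:256],(380,360),interpolation=cv2.INTER_CUBIC)])
cv2.imwrite("pics/j.png",C)
E
```

```text
ee_pos: [0.5192, 0.1651, 0.0881]
contact_force: [-0.0, -0.0, -0.4]
width: 0.995
ee_pos: [0.5192, 0.1643, 0.0883]
contact_force: [0.1, 0.1, -0.1]
width: 1.001
shift [-0.0009  0.0001  0.0418] turn [ 0.0508 -0.0703 -0.0775]
t 16.575 pos [0.5192 0.1643 0.0883] yaw 99.92243928120071 j7 74.26323619122526 F [ 0.0934  0.0837 -0.0584] T [ 0.0721 -0.023  -0.0004] w 1.0014725027377473 0.0
side [231.347327   232.49475042] [([291.7, 192.2, 333.6, 228.9], 0.8), ([302.6, 165.0, 338.2, 189.3], 0.73), ([216.0, 212.9, 253.6, 253.7], 0.59)] [[211.0, 314.0], [175.0, 319.1], [234.3, 234.2]]
[([243.3, 193.4], 0.48), ([246.7, 208.4], 0.64), ([244.5, 215.5], 0.56)]
top [185.58484424 219.24407813] [([269.7, 220.1, 304.8, 261.7], 0.62), ([200.6, 173.3, 239.7, 201.3], 0.56), ([329.1, 203.4, 374.3, 245.3], 0.56)] [[226.0, 347.6], [185.3, 219.8], [181.2, 173.6], [188.8, 239.7], [239.5, 286.2]]
[([171.3, 168.0], 0.52), ([182.0, 172.9], 0.59), ([181.8, 198.1], 0.65)]
```

View pics/j.png

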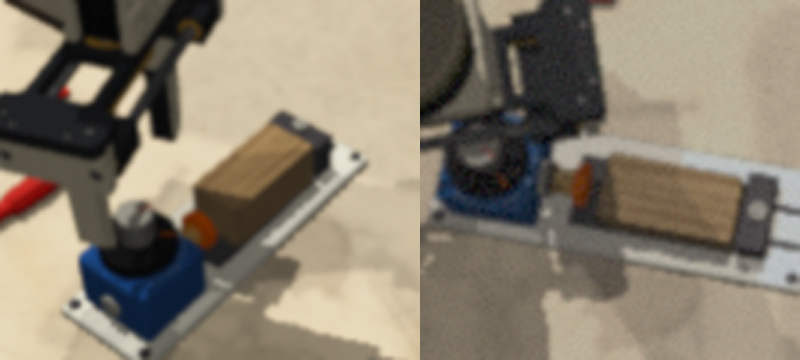

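The crop shows the block lying lengthways on the bed, its left end clear of the shoe at right-panel crop (187, 580), its other end just short of the stop at (215, 755), and the gripper straddling the knob at left-panel crop (213, 135). Lowering onto the knob with the real tips 5 mm above the ring, and closing gently first.

```bash
python3 -m pendant '[[[0,0,0.015],[0,0,0],0.3],[[0,0,0.028],[0,0,0],0.4],[[0,0,0.036],[0,0,0],0.5],[[0,0,0.04],[0,0,0],0.5],[[0,0,0.0415],[0,0,0],0.5],[[0,0,0.0415],[0,0,0],0.5]]' 4|egrep "pos|contact|wid"; python3 -m pendant '[[[0,0,0],[0,0,0],0.6],[[0,0,0],[0,0,0],0.62],[[0,0,0],[0,0,0],0.64],[[0,0,0],[0,0,0],0.66],[[0,0,0],[0,0,0],0.8],[[0,0,0],[0,0,0],0.8],[[0,0,0],[0,0,0],1],[[0,0,0],[0,0,0],1]]' 4|egrep "pos|contact|wid|force"; python3 go.py .520 .1645 .0465 100 x
```

```text
ee_pos: [0.5197, 0.1644, 0.0477]
contact_force: [-0.0, -0.3, 0.6]
width: 0.503
ee_pos: [0.5195, 0.1652, 0.0477]
contact_force: [-0.8, 5.9, 0.9]
width: 0.28
gripper_force: 4.0
shift [-0.0004 -0.0007  0.0012] turn [0.0391 0.0143 0.0433]
t 18.925 pos [0.5195 0.1652 0.0477] yaw 100.04327338495256 j7 73.93354795073624 F [-0.8488  5.9445  0.892 ] T [ 1.2551  0.3672 -0.0045] w 0.2798647289220267 4.000054243952036
```

```bash
python3 -m pendant '[[[0,0.001,0],[0,0,0],1],[[0,0.001,0],[0,0,0],1]]' 6 |egrep "pos|contact|wid|force"; python3 -m pendant '[[[0,0.001,0],[0,0,0],1],[[0,0.001,0],[0,0,0],1]]' 6 |egrep "pos|contact|wid|force"
```

```text
ee_pos: [0.5195, 0.1652, 0.0477]
contact_force: [-1.0, 2.2, 1.3]
width: 0.277
gripper_force: 6.0
ee_pos: [0.5194, 0.1653, 0.0477]
contact_force: [1.2, -2.7, 2.2]
width: 0.278
gripper_force: 6.0
```

```bash
python3 -m pendant '[[[0,0,0],[0,0,0],1],[[0,0,0],[0,0,0],1],[[0,0,0],[0,0,5],1],[[0,0,0],[0,0,10],1],[[0,0,0],[0,0,15],1],[[0,0,0],[0,0,20],1]]' 50 |egrep "contact|wid|force"; python3 go.py .520 .1653 .0465 100 x;  python3 -m pendant '[[[0,0,0],[0,0,5],1],[[0,0,0],[0,0,10],1],[[0,0,0],[0,0,15],1],[[0,0,0],[0,0,20],1],[[0,0,0],[0,0,20],1]]' |egrep "contact|wid"; python3 go.py .520 .1653 .0465 100 x
python3 - <<'E'
from h import *
for n in("side","top"):
  manip.grab_frame(n); print(n,[(d["point"],round(d["score"],2)) for th in("ring_mark","spindle") for d in manip.landmark_of(n,th)[:1]])
E
```

```text
contact_force: [1.2, -3.0, 1.2]
width: 0.269
gripper_force: 50.0
shift [-0.0007 -0.0006  0.0012] turn [ -0.0148   0.0259 -20.1481]
t 20.175 pos [0.5195 0.1661 0.0477] yaw 79.85186380644208 j7 60.92603096386367 F [ 1.1539 -2.9774  1.2209] T [-0.7312 -0.2302  0.2454] w 0.26878728781680017 49.99862194061279
contact_force: [1.2, -0.9, 0.6]
width: 0.267
shift [-0.001  -0.0011  0.0012] turn [  0.0163   0.0558 -39.9427]
t 20.8 pos [0.5197 0.1667 0.0477] yaw 60.057273599325185 j7 48.38452220473759 F [ 1.2404 -0.9071  0.6341] T [-0.3267 -0.4327  0.0105] w 0.26743187986743516 50.00075161457062
side [([248.7, 208.2], 0.73), ([244.1, 218.6], 0.61)]
top [([179.9, 172.4], 0.45), ([182.0, 201.0], 0.47)]
```

```bash
cat > ms.py <<'E'
from h import *
import os
out=[]
F=np.array([.5043,.0812]);a=np.radians(-10.55);c,s=np.cos(a),np.sin(a)
acc={}
for k in range(3):
  for n in("side","top"):
    im=manip.grab_frame(n).astype(float); acc[n]=acc.get(n,0)+im/3
for n in acc:
    im=acc[n]; g=np.clip(im[...,2]-1.5*im[...,1]-10,0,None) # orange excess
    w=0;P=0
    for r,cc in np.argwhere(g>0):
        p=at_z(n,(r,cc),.03)[:2]-F; l=np.array([p@[c,s],p@[-s,c]])*1e3
        if abs(l[0])<22 and -25<l[1]<(36 if n=="top" else 33): w+=g[r,cc];P=P+g[r,cc]*l
    print(n,"shoe",np.round(P/max(w,1e-6),2),round(w))
    f="ref_%s.npy"%n
    b={"side":(205,262,212,275),"top":(168,206,196,256)}[n]
    gray=cv2.cvtColor(im.astype(np.float32),cv2.COLOR_BGR2GRAY)[b[0]:b[1],b[2]:b[3]]
    if not os.path.exists(f): np.save(f,gray)
    # block: track
    br=((im[...,2]-im[...,0])>25)&(g<=0)
    tot=[]
    for r,cc in np.argwhere(br):
        p=at_z(n,(r,cc),.05)[:2]-F; l=np.array([p@[c,s],p@[-s,c]])*1e3
        if abs(l[0])<15 and -110<l[1]<30: tot.append(l[1])
    tot=np.array(tot); print("  brown",len(tot),np.round([tot.mean(),np.percentile(tot,2),np.percentile(tot,98)],1) if len(tot) else 0)
E
python3 ms.py
python3 -m pendant '[[[0,0,0],[0,0,5],1],[[0,0,0],[0,0,10],1],[[0,0,0],[0,0,15],1]]' |egrep "contact"; python3 go.py .520 .1653 .0465 100 x|tail -1; python3 ms.py
```

```text
side shoe [ 1.19 12.49] 3143
  brown 470 [ -35.8 -107.9   24.2]
top shoe [ 2.57 22.43] 970
  brown 504 [-31.1 -76.6  18.5]
contact_force: [5.2, 1.5, -3.4]
t 21.775 pos [0.5201 0.1671 0.0477] yaw 44.89906666885125 j7 38.791954164285315 F [ 5.1824  1.542  -3.4098] T [ 0.4075 -1.201   0.2007] w 0.2688625641957949 49.99694466590881
side shoe [1.46 9.34] 3072
  brown 452 [ -35.8 -108.4   26.1]
top shoe [ 1.58 19.95] 594
  brown 504 [-31.3 -76.7  20. ]
```

```bash
for i in 1; do python3 -m pendant '[[[0,0,0],[0,0,4],1],[[0,0,0],[0,0,8],1],[[0,0,0],[0,0,12],1],[[0,0,0],[0,0,15],1]]' |egrep "contact"; python3 go.py .520 .1653 .0465 100 x|tail -1; python3 ms.py; done;  python3 -m pendant '[[[0,0,0],[0,0,4],1],[[0,0,0],[0,0,8],1],[[0,0,0],[0,0,12],1]]' |egrep "contact"; python3 go.py .520 .1653 .0465 100 x|tail -1; python3 ms.py
```

```text
contact_force: [6.0, 2.9, -4.9]
t 22.575 pos [0.5205 0.1674 0.0477] yaw 29.962453143152604 j7 29.292891377243844 F [ 5.9602  2.9439 -4.8646] T [ 0.5985 -1.3997  0.254 ] w 0.26473249495984363 49.997515082359314
side shoe [1.64 6.36] 3092
  brown 428 [ -35.3 -108.4   27.5]
top shoe [ 3.12 17.58] 556
  brown 528 [-30.  -77.9  26.1]
contact_force: [7.5, 3.2, -5.8]
t 23.25 pos [0.5209 0.1676 0.0477] yaw 17.955482456963832 j7 21.597423987584595 F [ 7.5278  3.2109 -5.7778] T [ 0.6594 -1.6793  0.3546] w 0.26936511921347295 49.99646186828613
side shoe [1.86 5.36] 2917
  brown 376 [ -38.6 -108.4   27.8]
top shoe [ 2.7  16.85] 550
  brown 520 [-31.3 -78.6  24.3]
```

The shoe has stalled, with about 1.6 mm of spring compression (~5 N). Turning about 10° more in small steps.

```bash
python3 -m pendant '[[[0,0,0],[0,0,2.5],1],[[0,0,0],[0,0,5],1]]' |egrep "contact"; python3 go.py .520 .1653 .0465 100 x|tail -1; python3 ms.py;  python3 -m pendant '[[[0,0,0],[0,0,2],1],[[0,0,0],[0,0,4],1]]' |egrep "contact"; python3 go.py .520 .1653 .0465 100 x|tail -1; python3 ms.py
```

```text
contact_force: [7.9, 4.3, -6.1]
t 23.8 pos [0.5211 0.1676 0.0478] yaw 13.00675384660856 j7 18.401100908645287 F [ 7.8695  4.2508 -6.0635] T [ 0.7029 -1.7049  0.3219] w 0.26822029341453824 49.9968820810318
side shoe [1.92 5.46] 2985
  brown 345 [ -41.6 -108.5   28. ]
top shoe [ 2.96 16.85] 554
  brown 520 [-31.3 -78.6  24.3]
contact_force: [8.7, 2.4, -5.5]
t 24.35 pos [0.5212 0.1676 0.0477] yaw 9.029500741785085 j7 15.821271159944299 F [ 8.6602  2.3662 -5.4834] T [ 0.7463 -1.8111  0.4231] w 0.2646938893611521 49.99711096286774
side shoe [1.68 5.57] 2804
  brown 320 [ -44.  -108.5   28.2]
top shoe [ 2.89 16.96] 573
  brown 517 [-31.6 -78.6  23.9]
```

By the tool angle, contact came at 73.7° and the knob is now at 91°, which is 3.64 mm of spring or about 11 N. Next I relieve the side load, open and retreat straight up.

```bash
python3 -m pendant '[[[0,0.0008,0],[0,0,0],1],[[0,0.0016,0],[0,0,0],1]]' |egrep "contact"; python3 -m pendant '[[[0,0,0],[0,0,0],0.4],[[0,0,0],[0,0,0],0.3],[[0,0,0],[0,0,0],0.3],[[0,0,0],[0,0,0],0.3],[[0,0,-0.02],[0,0,0],0.3],[[0,0,-0.06],[0,0,0],0.3],[[0,0,-0.11],[0,0,0],0.3],[[0,0,-0.16],[0,0,0],0.3]]' |egrep "pos|contact|wid"; python3 ms.py
python3 - <<'E'
from h import *
for n in("side","top"):
  manip.grab_frame(n); print(n,[(d["point"],round(d["score"],2)) for th in("ring_mark","spindle","block_center") for d in manip.landmark_of(n,th)[:3]])
E
```

```text
contact_force: [2.9, 2.9, -0.4]
ee_pos: [0.5203, 0.1663, 0.209]
contact_force: [0.7, 0.7, 0.2]
width: 0.696
side shoe [1.84 5.3 ] 2763
  brown 470 [ -37.  -107.9   27.5]
top shoe [ 2.74 16.9 ] 588
  brown 517 [-31.7 -78.6  23.6]
side [([249.6, 206.5], 0.8), ([239.6, 222.4], 0.49), ([175.6, 318.6], 0.89), ([228.7, 233.9], 0.86), ([208.3, 311.4], 0.57)]
top [([180.3, 173.0], 0.75), ([180.8, 204.4], 0.52), ([225.4, 350.2], 0.85), ([182.7, 223.3], 0.75), ([239.2, 285.3], 0.75)]
```

Checking the ring mark against the first picture with a precise orange centroid.

Run:
```python
from h import *
p={"side":cv2.imread("pics/a.png"),"top":cv2.imread("pics/b.png")}
for n,b in(("side",(240,255,198,212)),("top",(174,188,167,182))):
  cur=sum(manip.grab_frame(n).astype(float) for _ in range(3))/3
  for nm,im in(("old",p[n].astype(float)),("new",cur)):
    g=np.clip(im[...,2]-1.35*im[...,1]-12,0,None)[b[0]:b[1],b[2]:b[3]]; rr,cc=np.mgrid[b[0]:b[1],b[2]:b[3]]
    q=(g*rr).sum()/g.sum(),(g*cc).sum()/g.sum(); print(n,nm,np.round(q,2),round(g.sum()),np.round(at_z(n,q,.072)*1e3,1))
  d=np.abs(cur-p[n]).sum(2);
```

```text
side old [247.4  205.45] 189 [503.1 152.2  72. ]
side new [247.5  205.62] 41 [502.7 152.3  72. ]
top old [180.69 173.08] 34 [501.6 153.5  72. ]
top new [179.98 172.98] 2 [503.3 153.8  72. ]
```

The ring mark hasn't moved (0.4 mm in the side view, within noise). The shoe is stalled against the clamped block and the arm is clear.

```bash
python3 -c "
from rig import manip
print(manip.job_done())"
```

```text
the job is handed in; nothing more can be done
None
```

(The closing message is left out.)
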